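# Feel for the heavy side of a loaded tube wheel and hold it down

## Robot

A 6-joint arm with a two-finger parallel gripper is mounted at the origin on a cart in front of the work surface, level with it; the furniture and walls round the work are solid. World frame = base frame: x ahead of the robot, y to its left, z up, the work surface at z = 0. Lengths are in m, angles in degrees, forces in N, time in s.
With the tool pointing down it reaches from about 0.35 to 1 m from the base axis. Payload 7.1 kg.
Tool frame: the origin (TCP) lies midway between the tips of the shut fingers; the grasp point (between the pads) lies ctrl.grip_point_offset behind it (ctrl.grip_point_offset is the distance from the TCP to the grasp point, in m); z points along the fingers, y is the line along which they close (so a half turn about z gives the same grasp; the last joint's range is limited). The gripper opens to 85 mm and grips with 20 to 120 N. Pads are 22 mm wide; open, the fingers measure 114 mm over their backs; the gripper's body (76 mm by 85 mm) begins 54 mm behind the grasp point. The pads swing forward as they close: fully open they stand 13 mm farther back than shut.
Start: joints at [67.437, 24.242, 93.386, -0, 62.372, -1.089], TCP at [0.229, 0.582, 0.231] pointing down, gripper open.
Joint ranges: [-172.04, 172.04], [-51.8, 120.97], [4.93, 147.93], [-75.15, 255.16], [6.16, 154.13], [-145.62, 145.62]. Speed limits (degrees/s): [136.94, 136.94, 172.46, 180, 180, 180].

## Interface

Orientations are given as a 3x3 rotation matrix whose columns are the frame's x, y, z axes.
In Python, from workcell import ctrl gives the robot as it stands. Calls block until the motion is done:
- ctrl.move_ptp(position, orientation): joint-space move of the TCP to a pose.
- ctrl.movel(position, vel=0.15, rot=None, f_stop=None): straight line of the TCP; rot=None keeps the orientation; vel is the mean speed in m/s. With f_stop (N) it stops when the force on the tool has changed by that much, and returns True; else False.
- ctrl.goto_joints(angles): joint-space move.
- ctrl.ungrasp() and ctrl.grasp(grip_force=None): open the fingers fully, or close them until they stop; grip_force is the grip in N (None keeps the last).
- ctrl.wait(seconds).
- ctrl.inverse_kinematics(position, orientation): joint angles nearest the present ones, or None.
- ctrl.camera(name): name is "side" or "top" or "wrist"; returns the picture (384x512x3 uint8, red, green, blue); there is no depth.
- ctrl.camera_model(name): a dict with "camera_matrix" (3x3 intrinsics, pixels), "T" (4x4, takes a point from camera to world coordinates). Camera axes: x right, y down, z forward; pixel columns grow to the right and rows downward; lengths in m; the calibration is good to about 2 mm. A picture is of the moment at which its call begins: read the wrist's pose just before it. camera_model takes no time and is no camera call; for the wrist camera it gives the pose at the moment of the call.
A pose or a line that the arm cannot do raises ctrl.Unreachable and nothing moves.
- ctrl.hand_in(): hands the job in; it is judged then, once.
Readings, each from a call of its own:
- ctrl.read_t(): time.
- ctrl.read_joint_pos(): joint angles.
- ctrl.read_joint_vel(): joint speeds.
- ctrl.read_joint_torque(): joint torques, N m.
- ctrl.read_position(): TCP position.
- ctrl.read_ee_rot(): TCP orientation.
- ctrl.read_wrist_force(): force on the tool from outside, world axes, zero at the start.
- ctrl.read_torque(): the same for the moment, N m.
- ctrl.read_width(): finger opening in m.
- ctrl.read_grasp_force(): force on a finger pad.
Only numpy, scipy, OpenCV 4.12 (cv2) and the standard library are available. Lean on these libraries where they do the work, as an engineer would, in place of code of your own. Each camera call takes 0.05 s, during which the arm holds its last target. There are 200 camera calls.

## Task

The loaded tube wheel has just been laid in its stand: swing the open bearing keeper over the shaft until it lies fully down, so that the wheel cannot jump out. Then turn the wheel by hand, at least half a turn one way from where it stood, and find by feel which side is heavy. Finish while holding the wheel still with the gripper, heavy side straight down, so that a balance weight can be fitted at the top; the keeper stays down and the cup, timer and bottle nearby are left alone.

Things in the scene. Friction and masses are not known exactly. Their poses are not given: they have to be found in the camera images.
- stand: grey bench stand fixed to the bench, base plate 215 x 150 mm, 16 mm high; origin on the bench under the middle of the wheel. Its x axis is the direction of the shaft (away from the robot), z is up. A bearing post stands 78 mm in front of the wheel's middle (-x) and one 72 mm behind it; both are 44 mm wide, 131 mm high at the front and 140 mm behind.
- axle (a point): centre of the wheel, on the shaft's axis, 125 mm above the bench; axes as the stand's. The wheel is a white disc 180 mm across and 18 mm thick with a black rubber rim, taken across its thickness; bare from 60 to 90 mm from the axle. Inside that, 8 closed metal sleeves with caps stand out of it, from 44 mm in front of its middle to 28 mm behind.
- index (a point): point on the wheel at the blue index line by the blue cap, 85 mm from the axle, midway through the disc. It only marks the wheel: the heavy side may lie anywhere round it and cannot be seen. The sleeves are filled unequally: this pulls the wheel round with 0.26 to 0.29 N m when the heavy side is level with the axle, less by the sine elsewhere, none when it is straight above or below.
- wheel (a joint): turn of the wheel, rad, any number of turns; 0 with the index up, growing as its top goes to the stand's -y (clockwise seen from the robot). The bearing drags with 0.25 N m either way (plus 0.05 N m per rad/s): let go, the wheel stays put, unless its heavy side is about level with the axle; then it creeps down and stops 60 to 75 degrees short of the bottom, on the side it came from.
- keeper (a joint): angle of the steel bearing keeper on the front post, rad; 0 when closed flat over the shaft, about 1.6 upright, starts open at 1.7 to 2.2 leaning to the stand's +y. It is hinged on the +y side of the post with its axis along the stand's x, and closes over to -y. The hinge is stiff (0.035 N m): it stays where it is left and is pushed down to the stop.
- keeper_tip (a point): middle of the upper face of the keeper's orange end block (18 mm along the stand's x, 16 mm the other way, 10 mm thick), 58 mm from the hinge; when closed this face lies 143 mm above the bench
- keeper_hinge (a point): axis of the keeper's hinge, at the stand's x = -78 mm, y = +26 mm, 134 mm above the bench
- cup_red: specimen cup with red lid, 64 mm across, 72 mm high, loose; origin under its middle; to be left alone
- timer: white timer 68 x 64 x 22 mm, loose; origin under its middle; to be left alone
- stain_bottle: stain bottle with blue collar and black dropper, 36 mm across, 104 mm high, loose; origin under its middle; to be left alone

How it is judged (in metres and radians):
On the way, in this order (a step that is already met when the one before it is completed fails the run):
1. the keeper is swung down over the shaft (value of joint keeper below 0.07 rad), for 0.2 s.
2. the wheel has been turned about half a turn from where it started (distance of index from where it was at the start of the episode above 0.155 m), for 0.05 s.
At the end, for the whole second after the job is handed in: Keeper down (within 0.07 rad of closed), the heavy side within about 22 degrees (half the spacing of the sleeves) of straight down, the wheel still (under 0.05 rad/s) and held by the fingers with more than 4 N (value of joint keeper below 0.07 rad and y of fill_c0 in the frame of stand between -0.0172 and 0.0172 m and z of fill_c0 in the frame of axle below -0.03 m and contact force between the fingers and wheel above 4 N and velocity of joint wheel between -0.05 and 0.05 rad/s); the arm keeps its last pose, push and grip.
It fails at once if a bystander (red-capped cup, timer, stain bottle) is moved more than 25 mm (distance of any of cup_red, timer, stain_bottle from where it was at the start of the episode above 0.025 m).
It also fails if it takes over 72 s, if anything falls off the work surface, if the arm or the gripper's body presses on something with over 40 N, if the wrist force passes 120 N, or if a joint passes its speed limit or range.

## Working session

There is one attempt and no reset: what is moved stays moved. The work goes in short steps, each a Python script; the robot and the scene stay as the last script left them, time stands still between calls to the robot, and variables do not carry over. Pictures are saved under pics/ and viewed, at most 10 in all, crops included, and the job is handed in when it is done.

```bash
ls; mkdir -p pics
python3 - <<'E'
from workcell import ctrl
import cv2,numpy as np
a=ctrl.camera("side");b=ctrl.camera("top")
cv2.imwrite("pics/side.png",cv2.resize(a[:,:,::-1],None,fx=1.5,fy=1.5,interpolation=cv2.INTER_CUBIC))
cv2.imwrite("pics/top.png",cv2.resize(b[:,:,::-1],None,fx=1.5,fy=1.5,interpolation=cv2.INTER_CUBIC))
for n in("side","top"):
    m=ctrl.camera_model(n);print(n,m["camera_matrix"].round(1).tolist(),m["T"].round(3).tolist())
print(ctrl.grip_point_offset,ctrl.read_t())
E
```

```text
pics
side [[472.1, 0.0, 260.7], [0.0, 472.1, 186.1], [0.0, 0.0, 1.0]] [[0.944, -0.213, 0.254, 0.32], [-0.331, -0.642, 0.692, -0.744], [0.016, -0.737, -0.676, 0.875], [0.0, 0.0, 0.0, 1.0]]
top [[493.9, 0.0, 256.8], [0.0, 493.9, 193.3], [0.0, 0.0, 1.0]] [[-0.042, -0.978, 0.202, 0.295], [-0.999, 0.042, -0.004, 0.013], [-0.005, -0.202, -0.979, 1.588], [0.0, 0.0, 0.0, 1.0]]
0.0187 0.1
```

View pics/side.png

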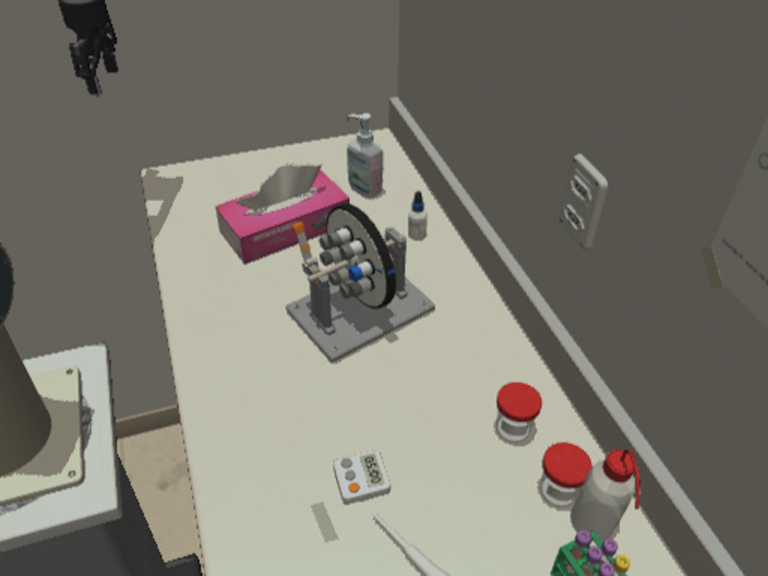

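View pics/top.png

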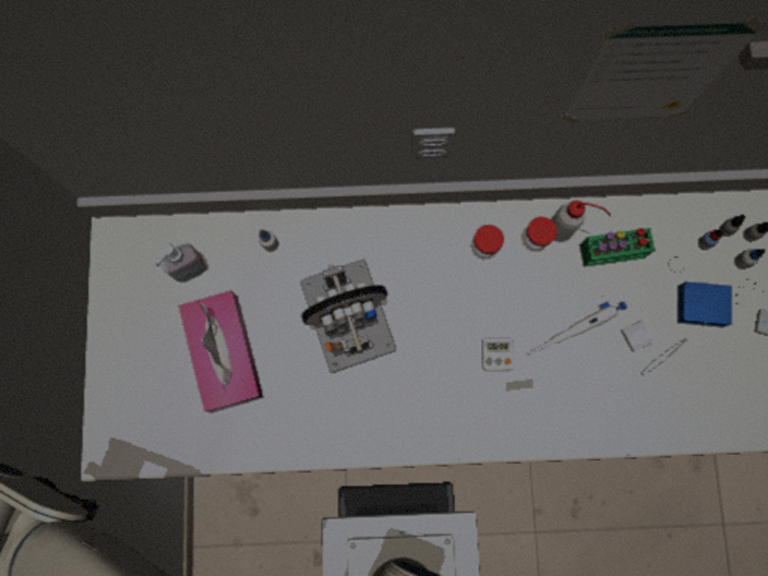

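Side view: the wheel stands at about (360,255), with the orange keeper tip up at (298,228) and the blue cap at (357,271). In the top view the base plate corners are about (301,277), (366,261), (396,347) and (334,372). The tissue box is left of the stand.

Run:
```python
from workcell import ctrl
import cv2,numpy as np
a=cv2.imread("pics/side.png");b=cv2.imread("pics/top.png")
A=cv2.resize(a[180:370,270:450],(400,422),interpolation=cv2.INTER_CUBIC)
B=cv2.resize(b[250:385,290:410],(400,450),interpolation=cv2.INTER_CUBIC)
o=np.zeros((450,800,3),np.uint8);o[:422,:400]=A;o[:,400:]=B
cv2.imwrite("pics/crop.png",o)
```

```text
(no output)
```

View pics/crop.png

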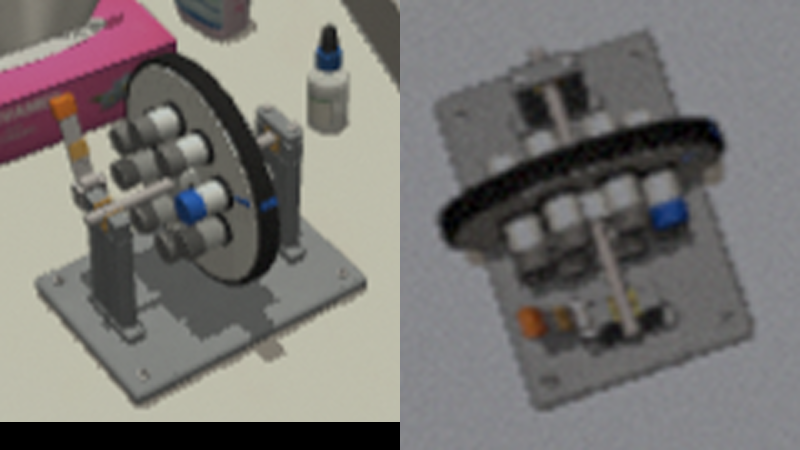

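Crop: plate corners are seen in both views. The index mark is at the wheel's right (-y) side: (268,203) in the side crop, (716,130) in the top crop. The keeper's orange tip is at (63,106) and (530,322). Next I fit the stand pose.

```bash
cat > h.py <<'E'
from workcell import ctrl
import cv2,numpy as np
from scipy.optimize import least_squares
def proj(n,P):
    m=ctrl.camera_model(n);T=np.linalg.inv(m["T"]);p=(T[:3,:3]@np.asarray(P).T).T+T[:3,3]
    q=(m["camera_matrix"]@p.T).T;return q[:,:2]/q[:,2:]
def Rz(a):return np.array([[np.cos(a),-np.sin(a),0],[np.sin(a),np.cos(a),0],[0,0,1]])
E
python3 - <<'E'
from h import *
S=lambda u,v:np.array([u/400*180+270,v/422*190+180])/1.5
Tp=lambda u,v:np.array([(u-400)/400*120+290,v/450*135+250])/1.5
# (cam, pix, stand-frame f(d,w,k))
def model(p):
    x,y,a,d,w,k=p
    r=.089
    idx=[0,-r*np.sin(w),.125+r*np.cos(w)]
    tip=[-.078,.026-.058*np.cos(k)+.009*np.sin(k)*0+0.004*np.sin(k),.134+.058*np.sin(k)+.004*np.cos(k)]
    c=lambda sx,sy:[d+sx*.1075,sy*.075,.016]
    obs=[("top",Tp(435,103),c(1,1)),("top",Tp(647,32),c(1,-1)),("top",Tp(752,333),c(-1,-1)),("top",Tp(540,408),c(-1,1)),
     ("side",S(38,281),c(-1,1)),("side",S(140,398),c(-1,-1)),("side",S(366,283),c(1,-1)),
     ("top",Tp(582,188),[0,0,.125]),("top",Tp(716,130),idx),("side",S(268,203),idx),
     ("top",Tp(530,322),tip),("side",S(63,106),tip)]
    R=Rz(a);e=[]
    for n,px,P in obs: e.append(proj(n,[R@np.array(P)+[x,y,0]])[0]-px)
    return np.array(e)
s=least_squares(lambda p:model(p).ravel(),[.6,.15,.3,0,1.6,1.8],loss="soft_l1")
print(s.x.round(4),np.degrees(s.x[2]));print(model(s.x).round(1).tolist())
m=ctrl.camera_model("wrist");T0=np.eye(4);T0[:3,:3]=ctrl.read_ee_rot();T0[:3,3]=ctrl.read_position()
print((np.linalg.inv(T0)@m["T"]).round(3).tolist(), T0.round(3).tolist())
E
```

```text
[ 5.7060e-01  8.9100e-02  2.9510e-01 -5.0000e-04  1.2177e+00  2.0149e+00] 16.909863996541112
[[-0.6, -0.9], [0.4, -1.5], [1.3, -0.2], [-0.8, 0.4], [-2.3, -0.2], [-1.4, 0.7], [0.8, -1.4], [0.3, -1.1], [-0.4, -0.6], [-0.4, 0.2], [0.2, -0.2], [-0.5, 0.8]]
[[0.001, -0.964, -0.265, 0.067], [1.0, 0.0, 0.001, -0.0], [-0.001, -0.265, 0.964, -0.143], [0.0, 0.0, 0.0, 1.0]] [[-0.931, 0.366, -0.001, 0.229], [0.366, 0.931, -0.001, 0.581], [0.0, -0.001, -1.0, 0.231], [0.0, 0.0, 0.0, 1.0]]
```

```bash
cat >> h.py <<'E'
O=np.array([.5706,.0891,0]);A=.2951
RS=Rz(A)
W=lambda p:RS@np.array(p)+O
def Rx(f):return cv2.Rodrigues(np.array([f,0,0.]))[0]
def tool(f,s=1): # tool pointing radially inward from wheel angle f, closing along stand x
    y=np.array([s,0,0.]);z=np.array([0,0,-1.]);return RS@Rx(f)@np.array([np.cross(y,z),y,z]).T
def rim(f,r=.066,dx=0): return W(np.array([dx,0,.125])+Rx(f)@[0,0,r])
E
python3 - <<'E'
from h import *
for s in(1,-1):
  for r in(.066,.13):
    L=[]
    for d in range(-105,106,15):
        q=ctrl.inverse_kinematics(rim(np.radians(d),r),tool(np.radians(d),s));L.append((d,None if q is None else np.round(q).astype(int).tolist()))
    print(s,r);[print("  ",*l) for l in L]
print(ctrl.inverse_kinematics(W([-.08,.12,.25]),tool(0)),ctrl.inverse_kinematics(W([-.08,.12,.25]),tool(0,-1)))
E
```

```text
1 0.066
   -105 [41, 70, 89, -72, 113, 69]
   -90 [42, 60, 93, -67, 101, 65]
   -75 [41, 51, 96, -62, 90, 60]
   -60 [38, 42, 99, -55, 79, 53]
   -45 [33, 33, 101, -47, 69, 43]
   -30 [26, 27, 103, -35, 60, 29]
   -15 [17, 24, 102, -18, 55, 11]
   0 [8, 23, 101, 0, 56, -9]
   15 [-1, 26, 99, 16, 61, -27]
   30 [-9, 31, 96, 29, 70, -40]
   45 [-15, 38, 92, 38, 80, -49]
   60 [-19, 46, 88, 45, 91, -55]
   75 [-21, 55, 84, 51, 101, -58]
   90 [-22, 64, 80, 57, 112, -61]
   105 [-21, 72, 77, 63, 122, -62]
1 0.13
   -105 [46, 72, 84, -69, 115, 67]
   -90 [47, 61, 89, -63, 105, 63]
   -75 [46, 50, 93, -58, 94, 58]
   -60 [43, 40, 96, -51, 84, 51]
   -45 [37, 31, 99, -43, 75, 41]
   -30 [29, 23, 100, -32, 67, 28]
   -15 [19, 19, 100, -17, 63, 10]
   0 [8, 19, 98, 0, 63, -9]
   15 [-3, 22, 96, 15, 68, -26]
   30 [-12, 28, 92, 27, 77, -39]
   45 [-18, 36, 88, 35, 86, -47]
   60 [-22, 46, 83, 42, 96, -53]
   75 [-25, 56, 79, 49, 106, -56]
   90 [-26, 66, 74, 55, 116, -58]
   105 [-25, 75, 70, 62, 125, -59]
-1 0.066
   -105 [41, 70, 89, -72, 113, -111]
   -90 [42, 60, 93, -67, 101, -115]
   -75
[... 182 characters left out ...]
 [-15, 38, 92, 38, 80, 131]
   60 [-19, 46, 88, 45, 91, 125]
   75 [-21, 55, 84, 51, 101, 122]
   90 [-22, 64, 80, 57, 112, 119]
   105 [-21, 72, 77, 63, 122, 118]
-1 0.13
   -105 [46, 72, 84, -69, 115, -113]
   -90 [47, 61, 89, -63, 105, -117]
   -75 [46, 50, 93, -58, 94, -122]
   -60 [43, 40, 96, -51, 84, -129]
   -45 [37, 31, 99, -43, 75, -139]
   -30 None
   -15 None
   0 None
   15 None
   30 [-12, 28, 92, 27, 77, 141]
   45 [-18, 36, 88, 35, 86, 133]
   60 [-22, 46, 83, 42, 96, 127]
   75 [-25, 56, 79, 49, 106, 124]
   90 [-26, 66, 74, 55, 116, 122]
   105 [-25, 75, 70, 62, 125, 121]
[ 2.00941330e+01  1.17484008e+01  1.08724672e+02 -2.54444375e-14
  5.95269276e+01  3.18614844e+00] None
```

Run:
```python
from h import *
ctrl.grasp(20)
R=tool(0)
ctrl.move_ptp(W([-.08,.12,.24]),R)
ctrl.movel(W([-.08,.105,.185]),.2)
print(ctrl.read_t(),ctrl.read_wrist_force())
f0=ctrl.read_wrist_force()
for d in range(110,19,-15):
    t=np.radians(d);r=.046
    y=.026-r*np.cos(t)+.007*np.sin(t)+.011;z=.134+r*np.sin(t)+.007*np.cos(t)
    ctrl.movel(W([-.08,y,z]),.12)
    print(d,(ctrl.read_wrist_force()-f0).round(1))
ctrl.movel(W([-.08,-.02,.16]),.12)
h=ctrl.movel(W([-.08,-.028,.139]),.04,f_stop=10)
print(h,(RS.T@(ctrl.read_position()-O)).round(4),(ctrl.read_wrist_force()-f0).round(1));ctrl.wait(.3)
print((ctrl.read_wrist_force()-f0).round(1))
ctrl.movel(W([-.10,0,.30]),.25);ctrl.ungrasp()
print(ctrl.read_t(),(ctrl.read_wrist_force()-f0).round(1))
T=ctrl.camera_model("wrist");np.savez("wc.npz",K=T["camera_matrix"],T=T["T"])
a=ctrl.camera("wrist");s=ctrl.camera("side")
cv2.imwrite("pics/w1.png",np.hstack([cv2.resize(a,(768,576))[:,:,::-1]]))
cv2.imwrite("pics/s1.png",s[:,:,::-1])
```

```text
2.9917 [-0.49702838 -0.35937753  0.89307365]
110 [-0.   0.5 -0.8]
95 [ 0.8 -0.5 -0.6]
80 [ 0.1  1.  -0.9]
65 [ 1.1  0.8 -1.1]
50 [-0.5  0.3 -0. ]
35 [ 0.2  0.5 -1.7]
20 [ 0.4  0.7 -0.9]
True [-0.0799 -0.0262  0.1427] [-3.3  0.8 11.5]
[-1.4  1.5  9.4]
7.6833 [ 1.3  0.2 -1.4]
```

View pics/w1.png

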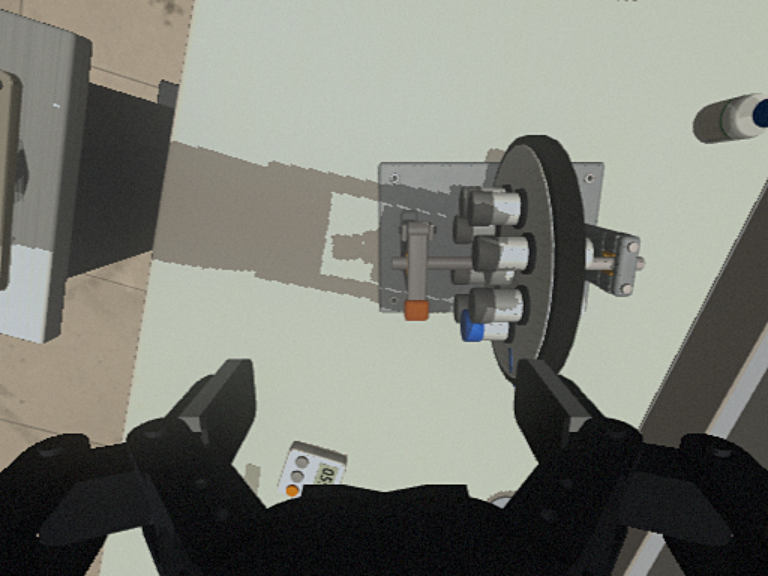

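The wrist view shows the keeper flat over the shaft with its orange block at (416,310). The plate corners are at (379,163) and (604,163), and the blue index at (512,358). Next I check the pose with these points.

Run:
```python
from h import *
z=np.load("wc.npz");T=np.linalg.inv(z["T"])
Pw=[(379,163),(604,163),(380,312),(416,310),(395,263),(512,358)]
S=lambda u,v:np.array([u/400*180+270,v/422*190+180])/1.5
Tp=lambda u,v:np.array([(u-400)/400*120+290,v/450*135+250])/1.5
c=lambda sx,sy:[sx*.1075,sy*.075,.016]
ot=[("top",Tp(435,103),c(1,1)),("top",Tp(647,32),c(1,-1)),("top",Tp(752,333),c(-1,-1)),("top",Tp(540,408),c(-1,1)),("side",S(38,281),c(-1,1)),("side",S(140,398),c(-1,-1)),("side",S(366,283),c(1,-1))]
def f(p):
    x,y,a,w=p;R=Rz(a);o=np.array([x,y,0])
    s=[c(-1,1),c(1,1),c(-1,-1),[-.078,-.032,.143],None,[-.009,-.082*np.sin(w),.125+.082*np.cos(w)]]
    e=[]
    for P,px in zip(s,Pw):
        if P is None: continue
        q=z["K"]@(T[:3,:3]@(R@np.array(P)+o)+T[:3,3]);e.append(q[:2]/q[2]-np.array(px)/1.5)
    for n,px,P in ot:e.append(.5*(proj(n,[R@np.array(P)+o])[0]-px))
    return np.array(e)
p0=[*O[:2],A,1.218];print(f(p0).round(1).tolist())
s=least_squares(lambda p:f(p).ravel(),p0,loss="soft_l1");print(s.x.round(4));print(f(s.x).round(1).tolist())
# bystanders approx
def back(n,u,v,h):
    m=ctrl.camera_model(n);d=m["T"][:3,:3]@np.linalg.solve(m["camera_matrix"],[u/1.5,v/1.5,1]);t=m["T"][:3,3];return (t+d*(h-t[2])/d[2]).round(3)
print(back("top",488,240,.072),back("top",498,355,.022),back("top",266,238,.1),back("top",235,295,.06),back("top",262,395,.06))
```

```text
[[-2.1, 0.1], [0.1, 0.2], [-2.4, 1.7], [-1.3, 2.3], [-2.4, 12.3], [-0.3, -0.5], [0.2, -0.8], [0.6, -0.2], [-0.4, 0.1], [-1.1, -0.2], [-0.6, 0.3], [0.5, -0.7]]
[0.5718 0.0915 0.2939 1.2025]
[[-0.7, -1.4], [1.6, -1.1], [-1.2, 0.5], [0.4, 0.5], [-0.3, 10.9], [-0.7, -0.7], [-0.2, -1.0], [0.2, -0.3], [-0.8, -0.1], [-0.9, -0.5], [-0.5, -0.1], [0.5, -1.1]]
[ 0.707 -0.215  0.072] [ 0.468 -0.226  0.022] [0.724 0.251 0.1  ] [0.614 0.323 0.06 ] [0.402 0.268 0.06 ]
```

```bash
sed -i 's/^O=.*/O=np.array([.5718,.0915,0]);A=.2939/' h.py
cat >> h.py <<'E'
import json
def sense(n=5):
    F=[];M=[]
    for _ in range(n):
        F.append(ctrl.read_wrist_force());M.append(ctrl.read_torque());ctrl.wait(.015)
    return (RS.T@np.mean(F,0)).tolist(),(RS.T@np.mean(M,0)).tolist()   # stand axes
def sweep(a,b,tag,w0=None,r=.066,step=10,vel=.06,log=True):
    n=max(1,int(round(abs(b-a)/step)));out=[]
    for d in np.linspace(a,b,n+1)[1:]:
        t=np.radians(d);ctrl.movel(rim(t,r),vel,rot=tool(t))
        if log:
            ctrl.wait(.06);F,M=sense();out.append(dict(tag=tag,phi=d,w0=w0,F=F,M=M,t=ctrl.read_t()))
            if np.linalg.norm(F)>60: print("FORCE",d,F);break
    with open("log.jsonl","a") as f:
        for o in out:f.write(json.dumps(o)+"\n")
    return out
def blue(img):
    h=cv2.cvtColor(img,cv2.COLOR_RGB2HSV);m=cv2.inRange(h,(100,110,40),(125,255,255))
    n,l,s,c=cv2.connectedComponentsWithStats(m);return [(int(s[i,4]),c[i].round(1).tolist()) for i in range(1,n) if s[i,4]>3]
def near(n,pts,lo=(150,110),hi=(300,250)):
    return [b for b in pts if lo[0]<b[1][0]<hi[0] and lo[1]<b[1][1]<hi[1]]
E
python3 - <<'E'
from h import *
s=cv2.imread("pics/s1.png")[:,:,::-1].copy();print("blue0",near("side",blue(s)))
t=np.radians(-50)
print(ctrl.read_t())
ctrl.move_ptp(rim(t,.15),tool(t));ctrl.movel(rim(t,.066),.15)
print("free",sense(),ctrl.read_t())
ctrl.grasp(30);print(ctrl.read_width(),ctrl.read_grasp_force(),sense(),ctrl.read_t())
print("blue",near("side",blue(ctrl.camera("side"))))
for o in sweep(-50,60,"fwd1",1.21):print(o["phi"],np.round(o["F"],1),np.round(o["M"],2))
a=ctrl.camera("side");print("blue",near("side",blue(a)),ctrl.read_t(),ctrl.read_width())
cv2.imwrite("pics/s2.png",cv2.resize(a[90:260,140:310,::-1],(600,600)))
E
```

```text
blue0 [(36, [278.5, 137.2]), (72, [236.8, 181.5]), (18, [259.9, 180.9])]
7.7833
free ([0.14112711068386416, 0.28534734098598535, -0.09070886969163564], [0.34981570871086054, 0.0009898460309956303, 0.03253340560907634]) 9.5
0.017527372574407316 30.40563404560089 ([-4.232007710408831, 4.04402273192474, 3.365879973842913], [0.36420687371011634, 0.362360795074041, -0.45492523186474837]) 10.2083
blue [(36, [278.5, 137.2]), (73, [236.7, 181.5]), (17, [260.0, 181.0])]
-40.0 [-5.   1.4  6.7] [-0.08  0.5  -0.46]
-30.0 [-5.5 -0.2  7.1] [-0.28  0.61 -0.4 ]
-20.0 [-5.6 -1.6  7. ] [-0.27  0.65 -0.33]
-10.0 [-5.1 -2.9  6.3] [-0.4   0.65 -0.16]
0.0 [-5.  -3.7  4.7] [-0.4   0.6  -0.07]
10.0 [-4.5 -4.4  4.8] [-0.4   0.53  0.06]
20.0 [-4.  -5.2  3.6] [-0.54  0.41  0.12]
30.0 [-3.1 -5.8  2. ] [-0.79  0.25  0.15]
40.0 [-1.9 -5.6 -1.8] [-1.09  0.16  0.14]
50.0 [-2.5 -2.2 -6.2] [-1.35  0.17  0.16]
60.0 [-3.1  4.1 -7.9] [-1.17  0.18  0.29]
blue [(50, [227.0, 190.2])] 15.625 0.01735208835653658
```

View pics/s2.png

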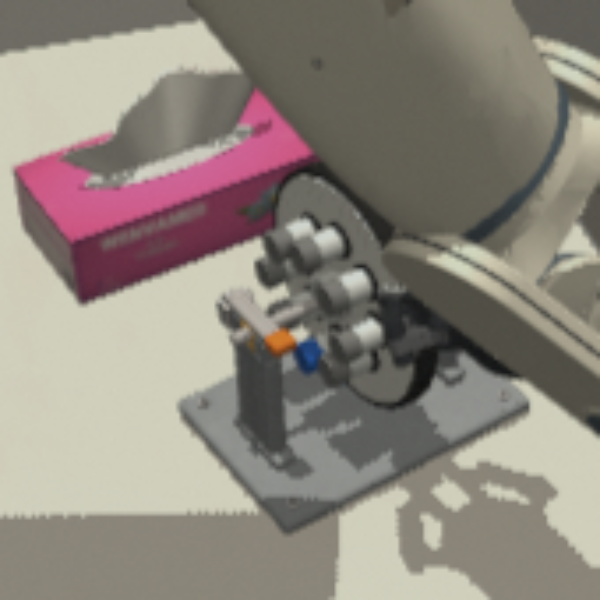

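The keeper is still down and the wheel has turned 110° with the gripper; the blue cap is now near the bottom at (308,355). Next: a free return sweep for calibration, then a second stroke.

Run:
```python
from h import *
ctrl.ungrasp();print("blue",near("side",blue(ctrl.camera("side"))))
sweep(60,60,"free",step=1);ctrl.wait(.05)
for o in sweep(60,-50,"free",step=10,vel=.1):print(o["phi"],np.round(o["F"],1),np.round(o["M"],2))
print("blue",near("side",blue(ctrl.camera("side"))),near("side",blue(ctrl.camera("top")),(180,160),(280,260)),ctrl.read_t())
L=[json.loads(l) for l in open("log.jsonl")]
fr={o["phi"]:o for o in L if o["tag"]=="free"}
for o in L:
    if o["tag"]!="fwd1":continue
    b=fr[o["phi"]];F=np.array(o["F"])-b["F"];M=np.array(o["M"])-b["M"];t=np.radians(o["phi"])
    res=[]
    e=Rx(t)@[0,0,1]
    for r in(0.,.066,.085):res.append(-np.cross(e*r,F)[0])
    print(o["phi"],"Ft*r .066/.085",np.round(res[1:],3),"Mx",round(-M[0],3),"Frad",round(float(F@e),1))
```

```text
blue [(51, [226.9, 190.3])]
50.0 [-0.3 -0.  -0.1] [-0.38 -0.02  0.01]
40.0 [ 0.3 -0.6  0.1] [-0.33  0.02  0.  ]
30.0 [ 0.5 -0.2  0.1] [-0.27  0.01  0.03]
20.0 [-0.4  0.   0.5] [-0.17  0.   -0.03]
10.0 [ 0.2 -0.5  0.1] [-0.11 -0.01  0.  ]
0.0 [-0.1 -0.3  0.2] [-0.01  0.   -0.  ]
-10.0 [ 0.1 -0.3 -0.3] [0.06 0.01 0.01]
-20.0 [0.1 0.3 0.4] [0.16 0.02 0.  ]
-30.0 [-0.  -0.1  0.3] [ 0.2  -0.01  0.01]
-40.0 [ 0.2 -0.1  0.1] [ 0.31  0.01 -0.01]
-50.0 [ 0.3 -0.1  0.2] [ 0.38 -0.01 -0.01]
blue [(36, [278.5, 137.2]), (51, [226.9, 190.3])] [(4, [236.8, 216.5]), (7, [231.4, 217.7])] 22.0417
-40.0 Ft*r .066/.085 [-0.207 -0.266] Mx 0.387 Frad 6.0
-30.0 Ft*r .066/.085 [-0.232 -0.299] Mx 0.484 Frad 5.8
-20.0 Ft*r .066/.085 [-0.272 -0.35 ] Mx 0.433 Frad 5.5
-10.0 Ft*r .066/.085 [-0.242 -0.312] Mx 0.461 Frad 6.0
0.0 Ft*r .066/.085 [-0.225 -0.29 ] Mx 0.387 Frad 4.6
10.0 Ft*r .066/.085 [-0.197 -0.254] Mx 0.287 Frad 5.3
20.0 Ft*r .066/.085 [-0.255 -0.328] Mx 0.365 Frad 4.7
30.0 Ft*r .066/.085 [-0.258 -0.333] Mx 0.524 Frad 4.4
40.0 Ft*r .066/.085 [-0.333 -0.429] Mx 0.769 Frad 1.7
50.0 Ft*r .066/.085 [-0.398 -0.512] Mx 0.972 Frad -2.2
60.0 Ft*r .066/.085 [-0.318 -0.41 ] Mx 0.76 Frad -7.4
```

```bash
cat >> h.py <<'E'
G=lambda phi:np.array([-.0079*phi+0.0,0,0]) # free Mx, fits sweep roughly
def tau(o,cal):
    phi=o["phi"];t=np.radians(phi);e=Rx(t)@[0,0,1];tg=Rx(t)@[0,-1,0]
    F=np.array(o["F"]);return float(F@tg)*.085, float(o["M"][0]-cal(phi))
def dither(points,start,w_start,tag,back=4,slow=.012):
    # w = w_start + rad(phi-start)
    L=[json.loads(l) for l in open("log.jsonl")];fr=[(o["phi"],o["M"][0]) for o in L if o["tag"]=="free"];fr.sort()
    cal=lambda p:np.interp(p,*zip(*fr));cur=start
    for p in points:
        s=np.sign(p-cur);
        if abs(p-cur)>back: sweep(cur,p-s*back,"",step=12,vel=.06,log=False)
        for q,n in((p,"f"),(p-s*back,"b")):
            o=sweep(None or (p-s*back if n=="f" else p),q,tag+n,w_start-np.radians(start),vel=slow)[0]
            print(n,q,"w",round(w_start+np.radians(q-start),2),"tau_tool F*r,M",np.round(tau(o,cal),3))
        cur=p-s*back
    return cur
E
python3 - <<'E'
from h import *
ctrl.grasp(30)
print(ctrl.read_t(),ctrl.read_width())
c=dither([-35,-15,5,25,45,60],-50,3.13,"d2")
print(c,ctrl.read_t(),near("side",blue(ctrl.camera("side"))))
E
```

```text
22.6667 0.01748374418519395
f -35 w 3.39 tau_tool F*r,M [ 0.31 -0.46]
b -39 w 3.32 tau_tool F*r,M [ 0.142 -0.517]
f -15 w 3.74 tau_tool F*r,M [ 0.176 -0.206]
b -19 w 3.67 tau_tool F*r,M [ 0.016 -0.227]
f 5 w 4.09 tau_tool F*r,M [0.047 0.027]
b 1 w 4.02 tau_tool F*r,M [-0.02  -0.119]
f 25 w 4.44 tau_tool F*r,M [0.004 0.154]
b 21 w 4.37 tau_tool F*r,M [-0.145  0.064]
f 45 w 4.79 tau_tool F*r,M [-0.075  0.189]
b 41 w 4.72 tau_tool F*r,M [-0.157  0.053]
f 60 w 5.05 tau_tool F*r,M [-0.06  0.15]
b 56 w 4.98 tau_tool F*r,M [-0.183  0.069]
56 34.2917 [(44, [216.0, 163.2])]
```

Run:
```python
from h import *
import threading,time
t=np.radians(46);done=[];R=[]
def mv():
    try: ctrl.movel(rim(t),.03,rot=tool(t))
    except Exception as e: R.append(repr(e))
    done.append(1)
th=threading.Thread(target=mv);t0=time.time();th.start()
try:
    while not done and len(R)<200:
        R.append((ctrl.read_t(),(RS.T@ctrl.read_wrist_force()).round(1).tolist()))
except Exception as e:R.append(repr(e))
th.join();print(len(R),R[:3],R[-3:],ctrl.read_t(),time.time()-t0)
```

```text
6 [(34.3417, [-5.8, 2.6, 1.8]), (34.3417, [-5.8, 2.6, 1.8]), (34.3417, [-5.8, 2.6, 1.8])] [(34.3417, [-5.8, 2.6, 1.8]), (34.3417, [-5.8, 2.6, 1.8]), (34.3417, [-6.4, 2.0, 0.7])] 34.875 0.31423401832580566
```

```bash
cat >> h.py <<'E'
def cap(n,w,r=.045):return proj(n,[W([-.040,-r*np.sin(w),.125+r*np.cos(w)])])[0].round(1).tolist()
def look():
    return "side",near("side",blue(ctrl.camera("side"))),"top",near("top",blue(ctrl.camera("top")),(180,160),(280,260)),ctrl.read_t()
E
python3 - <<'E'
from h import *
for w in(1.21,3.13,4.98,4.81,5.67):print(w,cap("side",w),cap("top",w))
print("before",look());ctrl.ungrasp();print("open",look())
sweep(46,-10,"",step=28,vel=.1,log=False);print("moved",look())
ctrl.grasp(30);print("closed",look())
sweep(-10,40,"",step=10,vel=.06,log=False);print("w325",look())
ctrl.ungrasp();print(look());ctrl.wait(.5);print(look())
E
```

```text
1.21 [235.6, 182.1] [246.6, 209.7]
3.13 [226.6, 191.2] [234.4, 217.5]
4.98 [216.0, 164.0] [219.4, 219.3]
4.81 [215.8, 166.1] [219.2, 219.9]
5.67 [219.4, 159.9] [224.4, 216.1]
before ('side', [(45, [216.3, 165.7])], 'top', [(26, [218.3, 219.8])], 34.975)
open ('side', [(45, [216.3, 165.7])], 'top', [(26, [218.3, 219.7])], 35.7417)
moved ('side', [(35, [278.5, 137.1]), (45, [216.3, 165.7])], 'top', [], 37.1583)
closed ('side', [(34, [278.4, 137.1]), (45, [216.3, 165.7])], 'top', [], 37.8917)
w325 ('side', [(64, [219.8, 158.2])], 'top', [(14, [210.3, 204.9]), (36, [223.8, 215.7])], 39.7)
('side', [(59, [218.7, 158.3])], 'top', [(11, [207.7, 206.5]), (35, [222.5, 216.4])], 40.4667)
('side', [(54, [217.5, 159.1])], 'top', [(9, [205.1, 208.0]), (37, [221.2, 217.2])], 41.0667)
```

The wheel creeps backward as predicted, so the heavy side is near level on -y. Now I wait for it to stop.

Run:
```python
from h import *
def est(s,t):
    f=lambda w:np.r_[np.array(cap("side",w[0]))-s,np.array(cap("top",w[0]))-t]
    return np.degrees(least_squares(f,[5.4],diff_step=.01).x[0])
for i in range(9):
    l=look();s=max(l[1])[1];t=max(l[3])[1];print(l[4],s,t,round(est(s,t),1))
    ctrl.wait(.7)
```

```text
41.1667 [217.5, 159.2] [220.9, 217.4] 309.4
41.9667 [216.6, 160.2] [220.2, 217.8] 303.3
42.7667 [216.5, 160.4] [220.1, 217.9] 301.9
43.5667 [216.4, 160.6] [219.8, 217.9] 301.0
44.3667 [216.4, 160.8] [220.0, 217.9] 300.7
45.1667 [216.4, 160.8] [219.8, 217.9] 299.9
45.9667 [216.4, 160.8] [219.7, 218.2] 299.6
46.7667 [216.4, 160.7] [219.7, 218.2] 300.6
47.5667 [216.4, 160.8] [220.0, 218.0] 300.1
```

Run:
```python
from h import *
ctrl.grasp(40);print(look())
sweep(40,-27.5,"",step=10,vel=.05,log=False);ctrl.wait(.5)
print(look(),cap("side",np.radians(232.5)),cap("top",np.radians(232.5)),ctrl.read_width(),ctrl.read_grasp_force(),sense())
a=ctrl.camera("side");cv2.imwrite("pics/s3.png",cv2.resize(a[90:260,140:310,::-1],(600,600)))
```

```text
('side', [(42, [216.4, 160.8])], 'top', [(5, [202.6, 209.8]), (35, [219.8, 218.1])], 49.0)
('side', [(35, [278.5, 137.1]), (22, [218.5, 175.6])], 'top', [(18, [223.7, 220.6])], 52.225) [218.4, 177.9] [222.8, 220.4] 0.017318109054829316 43.08201491832733 ([-5.224652063870467, 5.071422010000379, 8.175328161092576], [0.1090616848614934, 0.6125867679281719, -0.1953370016177572])
```

View pics/s3.png

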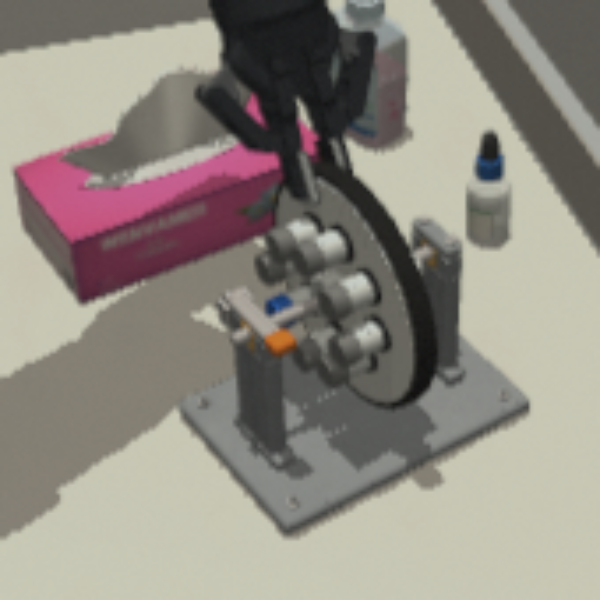

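The keeper is down and the wheel is gripped at the rim at about (300,190). The blue cap at (278,305), partly hidden by the keeper, matches the predicted angle.

```bash
python3 -c "
from workcell import ctrl
print(ctrl.hand_in())"
```

```text
the job is handed in; nothing more can be done
None
```

The job is handed in: the keeper is down, and the wheel was turned past half a turn and is held still in the gripper with its heavy side within about 8° of straight down by my estimate, judged from where it crept to a stop; no verdict came back.

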